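Catch the rolling toy trolley before the end of the treat run

ROBOT

A 6-joint arm with a two-finger parallel gripper is mounted at the origin on the work surface. World frame = base frame: x ahead of the robot, y to its left, z up, the work surface at z = 0. Lengths are in m, angles in degrees, forces in N, time in s.
With the tool pointing down it reaches from about 0.275 to 0.725 m from the base axis. Payload 5.6 kg.
Tool frame: the origin (TCP) lies midway between the tips of the shut fingers; the grasp point (between the pads) lies 19 mm behind it (manip.grip_depth is the distance from the TCP to the grasp point, in m); z points along the fingers, y is the line along which they close (so a half turn about z gives the same grasp; the last joint's range is limited). The gripper opens to 85 mm and grips with 20 to 120 N. Pads are 22 mm wide; open, the fingers measure 114 mm over their backs; the gripper's body (76 mm by 85 mm) begins 54 mm behind the grasp point. The pads swing forward as they close: fully open they stand 13 mm farther back than shut.
Start: joints at [-53.996, 14.616, 6.199, 0, -81.583, -16.306], TCP at [0.185, -0.518, 0.231] pointing down, gripper open.
Joint ranges: [-168.99, 168.99], [-69.2, 112.95], [-62.41, 85.93], [-164.36, 98.24], [-168.68, -3.75], [-174.98, 174.98]. Speed limits (degrees/s): [147.25, 147.25, 180, 180, 180, 180].

INTERFACE

Orientations are given as [roll, pitch, yaw] about the fixed x, y, z axes, in that order (R = Rz(yaw) Ry(pitch) Rx(roll)).
In Python, from workcell import manip gives the robot as it stands. The module is installed in compiled form; this text tells all that it offers.
- The arm moves only by the shell command python3 -m jog 'ROWS'. ROWS is text: rows parted by semicolons, each of 5 numbers parted by spaces: the opening, from 0 (shut) to 1 (fully open), then the shift along the tool's x, y, z normalised to -1 to 1, where 1 is 0.3 m, then the turn about the tool's z normalised to -1 to 1, where 1 is 30 degrees. In form: fingers x y z turn; .... A call has 1 to 8 rows; each row shifts and turns the commanded pose from where the row before left it, along the tool's axes as they then stand; what a row does not reach is not made up. A row lasts 1/8 s, in which the tool goes at most 62.5 mm and 10.7 degrees, less where a joint would pass 70% of its speed; a pose out of reach is approached as far as the arm can. A call with a number of a shift or a turn outside -1 to 1 is refused whole. A call with a gripper value outside its range is refused whole. The fingers move at their own pace and stop on an object; the grip force is fixed at half the most. Time passes only in rows, so rows that do not move let the fingers close. It gives the time, the measured TCP pose, the force, the opening and the grip force at its end, in the units of the state.
- manip.read_state(): the state, without advancing time (a new reading comes with each control period).
- manip.read_camera(name): name is "scene" or "top" or "wrist"; returns the picture (400x640x3 uint8, red, green, blue); there is no depth.
- manip.calibration(name): a dict with "K" (3x3 intrinsics, pixels), "view" (4x4, takes a point from world to camera coordinates). Camera axes: x right, y down, z forward; pixel columns grow to the right and rows downward; lengths in m; the calibration is good to about 2 mm. A picture is of the moment at which its call begins: read the wrist's pose just before it. calibration takes no time and is no camera call; for the wrist camera it gives the pose at the moment of the call.
- manip.hand_in(): hands the job in; it is judged then, once.
The state is a dict: "time": time; "joints": joint angles; "qvel": joint speeds; "effort": joint torques, N m; "tcp_pos": TCP position; "orientation": TCP orientation; "force": force on the tool from outside, world axes, zero at the start; "ft_torque": the same for the moment, N m; "finger_gap": finger opening in m; "finger_force": force on a finger pad.
Only numpy, scipy, OpenCV 4.12 (cv2) and the standard library are available. Lean on these libraries where they do the work, as an engineer would, in place of code of your own. Each camera call takes 0.05 s, during which the arm holds its last target. There are 200 camera calls.

TASK

Draw the bolt by its peg so that the wooden trolley, with its ball riding in the cradle, rolls down the run by itself; do not touch the trolley before its nose has come out of the clear hood. Catch it gently as it rolls, letting it come up against the fingers without gripping or bumping it, bring it to a standstill on the open stretch at least 3 cm clear of the end stops, and keep it still for a second so the ball settles. Then ease it down to rest against the end stops, let go and move away; the ball must stay in its cradle untouched, the bolt stays drawn and the things standing around must stay where they are.

Things in the scene. Friction and masses are not known exactly. Their poses are not given: they have to be found in the camera images.
- run: Fixed grey plastic sloping track, 840 mm long, 116 mm wide. Origin on the table under its middle; own x is across the track, downhill is own -y, z up. The deck slopes down 0.060 rad that way; its upper surface is 70 mm above the origin. Below, 'y' is measured along the deck from there, 'above the deck' square to it. Deck y +540 to -300 mm; side lips 15 mm high, inner faces x = +-50 mm
- trolley (a joint): travel of the wooden trolley down the slope, m: 0 at the start behind the bolt, 0.23 when its nose leaves the hood, 0.56 when its shoulder meets the end stops. Wheels with viscous drag, about 1.2 N per m/s; mass about 0.45 kg (true 0.85 to 1.4 times that), so let go it tends to 0.2 to 0.33 m/s with a time constant of about 0.4 s (0.35 to 0.55)
- nose (a point): middle of the flat, downhill-facing front of the trolley's nose plate; 50 mm wide, 11 to 56 mm above the deck (this point 34 mm), at y = +330 mm at the start. Trolley 140 mm long; a shoulder bar 88 mm wide, its front 40 mm behind the nose face, meets the end stops. Nothing is in front of the nose: fingers can stay before it, between the stops, to the very end
- seat (a point): where the ball's centre is when it sits in the trolley's cradle: 90 mm behind the nose face, 52 mm above the deck. The cradle is two thin steel rods across the trolley, 13 mm apart, so a bump or a stop harder than about 1 m/s2 may roll the ball out; two side wires keep it in line
- bolt (a joint): how far the steel bolt is drawn, m: 0 to 0.008 at the start (across the trolley's nose), clear of the nose above 0.025, fully drawn 0.04. It slides level along the run's -x, towards the robot; about 1 N of friction, light damping, stays where it is left
- peg (a point): point to grip on the bolt's upright round steel peg: diameter 16 mm, top 22 mm above this point, bare for 28 mm below it. With the bolt at 0 it is 95 mm to the run's -x side of the middle line, at y = 0, 60 mm above the deck; a flat arm beside the track joins it to the cross bar. Pull it along the run's -x to draw the bolt
- ball_center (a point): centre of the loose wooden ball, 44 mm diameter, about 35 g, riding in the trolley's cradle
- cup: bystander: stainless cup, 72 mm wide, 85 mm high, origin under its middle, on the far side of the run
- pot: bystander: white ceramic treat pot with its knobbed lid on, 96 mm wide, 76 mm high, origin under its middle, on the far side of the run
- dish: bystander: dark wooden ring, 60 mm wide, 10 mm high, with a second 44 mm wooden ball resting on it, origin under its middle, far side of the run
- ball2_center (a point): bystander: centre of the second wooden ball, on the ring
- foot_toy: bystander: purple plastic spool-shaped foot toy, 64 mm wide, 52 mm high, origin under its middle, on the robot's side of the run
- spiral: bystander: flat dark hard silicone spiral, about 90 mm wide, 12 mm high, origin under its middle, on the robot's side of the run
- hood_out (a point): lower mouth of the clear plastic hood, on the deck's middle line at y = +100 mm. The hood covers the deck from here up to y = +290 mm; its walls stand at x = +-60 mm, its top is 94 mm above the deck
- stops (a point): on the deck's middle line, level with the uphill faces (y = -190 mm) of the two black end-stop blocks, 30 mm high, 14 wide (x = +-36 to +-50 mm), 10 long, with a 72 mm gap between them. The deck runs on to a 14 mm high lip at y = -297 mm
Things that resemble listed ones, but are neither listed nor needed, are in the scene too. Leave any green look-alike of the part that bears ball_center alone.

How it is judged (in metres and radians):
On the way, in this order (a step that is already met when the one before it is completed fails the run):
1. the bolt is drawn clear of the trolley's nose (value of joint bolt above 0.025 m), for 0.1 s.
2. the trolley comes out of the hood rolling by itself (value of joint trolley above 0.23 m and velocity of joint trolley above 0.1 m/s), for 0.1 s.
3. the trolley stands still on the open stretch, 3 cm or more clear of the stops, for a second (value of joint trolley between 0.23 and 0.53 m and velocity of joint trolley between -0.02 and 0.02 m/s), for 0.8 s.
At the end, for the whole second after the job is handed in: the trolley rests against the end stops (within 10 mm), untouched, with the ball in its cradle (within 10 mm of its seat) and the bolt still drawn (value of joint trolley above 0.55 m and velocity of joint trolley between -0.02 and 0.02 m/s and distance between ball_center and seat below 0.01 m and value of joint bolt above 0.02 m).
It fails at once if the trolley is touched before its nose has come out of the hood (value of joint trolley below 0.225 m and contact force between the arm and trolley above 0.3 N).
It fails at once if the trolley is bumped or squeezed (over 8 N) (contact force between the arm and trolley above 8 N).
It fails at once if the trolley slams into the end stops (value of joint trolley above 0.55 m and velocity of joint trolley above 0.12 m/s).
It fails at once if the ball leaves its cradle or is touched (distance between ball_center and seat above 0.015 m or contact force between the arm and ball above 0.5 N).
It fails at once if a bystander is disturbed (distance of any of cup, pot, dish, ball2_center, foot_toy, spiral from where it was at the start of the episode above 0.03 m).
It also fails if it takes over 42 s, if anything falls off the work surface, if the arm or the gripper's body presses on something with over 40 N, if the wrist force passes 120 N, or if a joint passes its speed limit or range.

## Working session

There is one attempt and no reset: what is moved stays moved. The work goes in short steps, Python scripts to look and compute and a shell command to move; the robot and the scene stay as the last step left them, time stands still between calls to the robot, and variables do not carry over. Pictures are saved under pics/ and viewed, at most 10 in all, crops included, and the job is handed in when it is done.

```bash
mkdir -p pics; python3 - <<'E'
from workcell import manip
import cv2,numpy as np
print(manip.read_state())
for n in("scene","top"):
    im=manip.read_camera(n);cv2.imwrite(f"pics/{n}0.png",im[:,:,::-1]);c=manip.calibration(n);print(n,np.array(c["K"]).round(1).tolist(),np.array(c["view"]).round(4).tolist())
E
```

```text
{'time': 0.0, 'joints': array([-5.39960046e+01,  1.46546060e+01,  6.13115104e+00, -2.92936617e-02,
       -8.15838269e+01, -1.63043162e+01]), 'qvel': array([ 0.0308664 ,  0.0403354 , -0.0252634 , -0.00773325, -0.01242675,
       -0.04494076]), 'effort': array([ 1.05008139e-04, -3.86628735e+01,  2.37937689e+01,  5.36525533e+00,
       -6.09349343e-03, -9.14064941e-06]), 'tcp_pos': array([ 0.18527953, -0.51732219,  0.23037918]), 'orientation': array([ 1.79888898e+02, -2.31342363e-03, -1.60304633e+02]), 'force': array([-0.06949455,  1.24480537,  0.45371581]), 'ft_torque': array([0.02564586, 0.0422234 , 0.02595488]), 'finger_force': 0.0, 'finger_gap': 0.0855644436304032}
scene [[392.0, 0.0, 312.9], [0.0, 392.0, 201.3], [0.0, 0.0, 1.0]] [[0.7714, 0.6364, -0.0041, -0.4706], [0.494, -0.6028, -0.6266, -0.1539], [-0.4012, 0.4813, -0.7793, 1.2753], [0.0, 0.0, 0.0, 1.0]]
top [[410.3, 0.0, 313.2], [0.0, 410.3, 199.6], [0.0, 0.0, 1.0]] [[-0.0206, -0.9998, 0.0066, 0.0991], [-0.9957, 0.0199, -0.0905, 0.524], [0.0904, -0.0085, -0.9959, 1.1241], [0.0, 0.0, 0.0, 1.0]]
```

View pics/scene0.png

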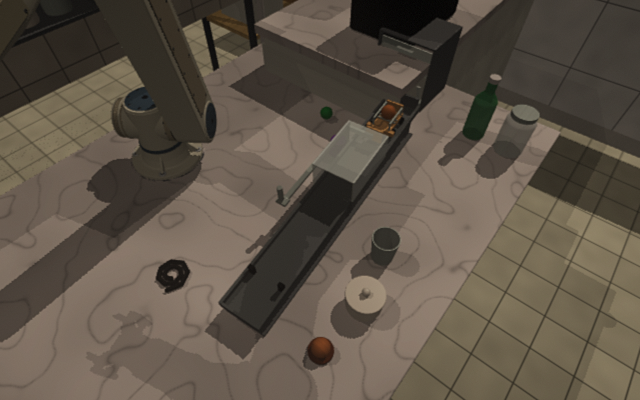

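View pics/top0.png

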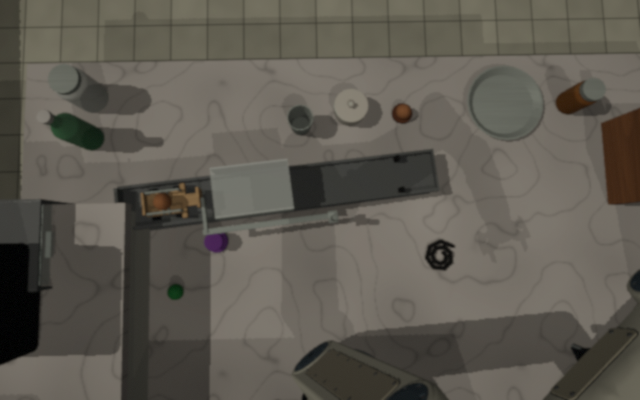

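Top view: trolley with ball at (165,200), hood (210–293, 160–220), end stops at (400,160) and (403,188), spool (216,242), spiral (440,255), cup (300,120), pot (351,106), dish with ball (402,113). 

Possible pegs: thin post at the arm's lower end, top (335,217) / scene (281,195); the cross bar at top (205,210); the purple spool at (216,242); the green ball at (175,291), a decoy. By the description I choose (335,217) and check it close up.

```bash
python3 - <<'E'
import cv2,numpy as np
def g(im): return (255*(im/255.)**.5).astype('uint8')
t=g(cv2.imread("pics/top0.png"));s=g(cv2.imread("pics/scene0.png"))
a=cv2.resize(t[140:240,190:450],(780,300),interpolation=cv2.INTER_CUBIC)
b=cv2.resize(s[100:340,210:420],None,fx=1.25,fy=1.25)
b=cv2.resize(s[165:215,265:330],(390,300),interpolation=cv2.INTER_CUBIC)
c=cv2.resize(s[230:340,210:353],(390,300),interpolation=cv2.INTER_CUBIC)
cv2.imwrite("pics/m1.png",np.vstack([a,np.hstack([b,c])]))
E
```

```text
(no output)
```

View pics/m1.png

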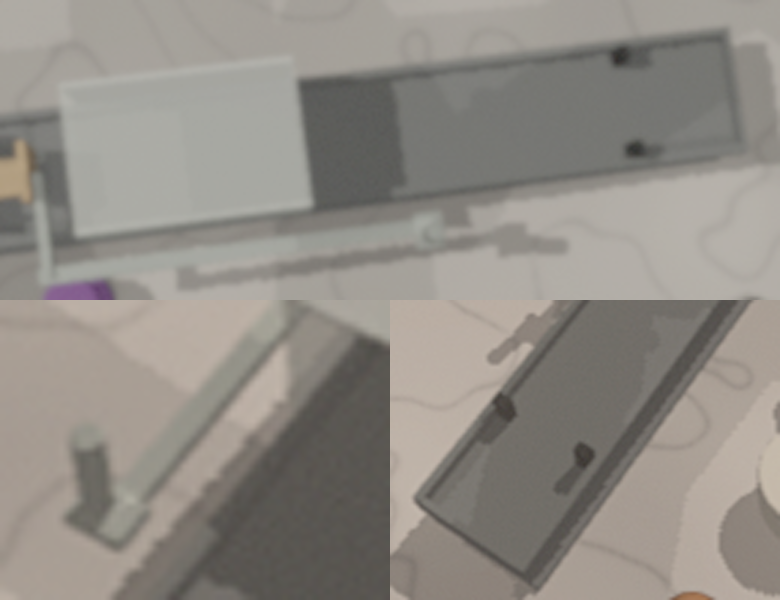

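```bash
cat > h.py <<'E'
import numpy as np
from workcell import manip
A=.06
def run(p,x,y,h):
    X,Y,w=p[:3];Z=.07+y*np.sin(A)+h*np.cos(A);v=y*np.cos(A)-h*np.sin(A)
    return np.array([X+x*np.cos(w)-v*np.sin(w),Y+x*np.sin(w)+v*np.cos(w),Z])
C={n:manip.calibration(n) for n in("scene","top")}
def proj(n,P):
    c=C[n];q=np.array(c["view"])@np.r_[P,1];u=np.array(c["K"])@q[:3];return u[:2]/u[2]
E
python3 - <<'E'
from h import *
from scipy.optimize import least_squares
O=[("top",.06,.1,.094,287.3,159.3),("top",-.06,.1,.094,294,209.3),("top",.06,.29,.094,210,168.3),("top",-.06,.29,.094,215,219),
("top",.043,-.195,.03,396,158.3),("top",-.043,-.195,.03,400.7,189.7),("top",.058,-.3,.014,432.7,150),("top",-.058,-.3,.014,437,190),
("scene",-.058,-.3,.014,219.2,302.6),("scene",.058,-.3,.014,263.2,336.3),("scene",None,0,.082,279.5,187),("top",None,0,.082,332.7,215.3)]
def f(p):
    return np.concatenate([proj(o[0],run(p,-.095-p[3] if o[1] is None else o[1],o[2],o[3]))-o[4:] for o in O])
r=least_squares(f,[.55,0,.08,0],loss='soft_l1',x_scale=[.1,.1,.1,.01]);p=r.x
print(p.round(4));print(f(p).reshape(-1,2).round(1).tolist())
np.save("p.npy",p)
for n,a in dict(peg=(-.095-p[3],0,.06),pegtop=(-.095-p[3],0,.082),nose_start=(0,.33,.034),hoodout=(0,.1,.034),mid=(0,-.05,.034),end=(0,-.23,.034)).items(): print(n,run(p,*a).round(4))
E
```

```text
[ 0.5641  0.0523  0.12   -0.0036]
[[-0.6, 0.5], [-0.7, -1.3], [-1.2, 1.3], [-0.3, -0.3], [1.3, -1.5], [1.8, -1.2], [-0.4, -2.2], [2.4, -0.4], [-0.8, -1.6], [-3.9, -8.1], [0.6, -0.4], [2.3, 0.1]]
peg [0.4738 0.0378 0.1299]
pegtop [0.474  0.0364 0.1519]
nose_start [0.5249 0.3773 0.1237]
hoodout [0.5524 0.1493 0.1099]
mid [0.5703 0.0007 0.1009]
end [ 0.5918 -0.1777  0.0901]
```

Peg confirmed: upright post at the arm's lower end (scene 280,187 top, ~281,201 base). The plan is to push the peg towards the robot with shut fingers, then go straight to the middle of the deck. First I shut the fingers and turn to yaw −83°, so tool +x is downhill and tool +y points to the robot.

```bash
python3 -m jog '0 0 0 0 -0.35;0 0 0 0 -0.35;0 0 0 0 -0.35;0 0 0 0 -0.35;0 0 0 0 -0.35;0 0 0 0 -0.35;0 0 0 0 -0.35;0 0 0 0 -0.12'
cat >> h.py <<'E'
def goto(x,y,h):
    "shift in tool units from the measured pose to a run point (tool down)"
    p=np.load("p.npy");s=manip.read_state();w=np.radians(s["orientation"][2]);d=run(p,x,y,h)-s["tcp_pos"]
    ex=np.array([np.cos(w),np.sin(w),0]);ey=np.array([np.sin(w),-np.cos(w),0])
    return (np.array([d@ex,d@ey,-d[2]])/.3).round(3), np.degrees(p[2])-90-s["orientation"][2]
E
python3 -c "
from h import *
print(goto(-.062,0,.11))"
```

```text
time: 1.1
tcp_pos: [0.1853, -0.5175, 0.2308]
orientation: [180.0, 0.1, -83.0]
force: [0.7, 1.4, 0.0]
finger_gap: 0.0001
finger_force: 0.0
(array([-1.71 , -1.278,  0.17 ]), np.float64(-0.11501125527031775))
```

```bash
python3 -m jog '0 -0.155 -0.116 0 0;0 -0.155 -0.116 0 0;0 -0.155 -0.116 0 0;0 -0.155 -0.116 0 0;0 -0.155 -0.116 0 0;0 -0.155 -0.116 0 0;0 -0.155 -0.116 0 0;0 -0.155 -0.116 0 0'; python3 -m jog '0 -0.155 -0.116 0 0;0 -0.155 -0.116 0 0;0 -0.155 -0.116 0 0;0 0 0 0 0'
python3 - <<'E'
from h import *
import cv2
print(goto(-.062,0,.055))
g=lambda n:(255*(manip.read_camera(n)[:,:,::-1]/255.)**.5).astype('uint8')
w=g("wrist");s=g("scene");t=g("top")
b=cv2.resize(s[130:230,220:380],(400,250));c=cv2.resize(t[140:265,250:450],(400,250))
cv2.imwrite("pics/m2.png",np.vstack([cv2.resize(w,(800,500))[60:410],np.hstack([b,c])]))
c=manip.calibration("wrist");print(np.array(c["view"]).round(3).tolist(),c["K"])
E
```

```text
time: 2.1
tcp_pos: [0.4182, -0.1136, 0.2312]
orientation: [180.0, 0.0, -83.2]
force: [1.5, -1.4, 0.0]
finger_gap: 0.0001
finger_force: 0.0
time: 2.6
tcp_pos: [0.5058, 0.0383, 0.2297]
orientation: [179.9, 0.0, -83.0]
force: [-1.4, -0.6, 0.1]
finger_gap: 0.0
finger_force: 0.0
(array([-0.012,  0.008,  0.349]), np.float64(-0.13018118612872343))
[[-0.993, -0.118, 0.001, 0.506], [-0.111, 0.94, 0.322, -0.018], [-0.039, 0.32, -0.947, 0.389], [0.0, 0.0, 0.0, 1.0]] [[332.42294959   0.         322.61446925]
 [  0.         332.42294959 200.2488989 ]
 [  0.           0.           1.        ]]
```

View pics/m2.png

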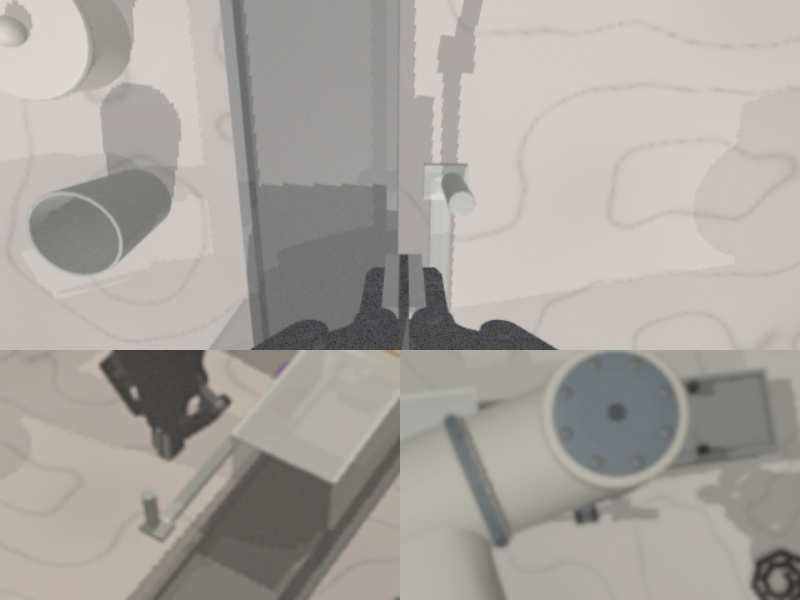

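```bash
python3 - <<'E'
from h import *
p=np.load("p.npy");c=manip.calibration("wrist");V=np.array(c["view"]);K=c["K"]
def ray(u,v,z):
    d=V[:3,:3].T@np.linalg.solve(K,[u,v,1]);o=-V[:3,:3].T@V[:3,3];return o+d*(z-o[2])/d[2]
def inv(P):
    d=P[:2]-p[:2];w=p[2];return d@[np.cos(w),np.sin(w)],d@[-np.sin(w),np.cos(w)]
print("pegtop",inv(ray(368.8,210.4,.152)))
for u,v in((318,60),(318,210)): print("edge-",inv(ray(u,v,.08)))
for u,v in((179,60),(203,260)): print("edge+",inv(ray(u,v,.08)))
print(manip.read_state()["tcp_pos"],inv(manip.read_state()["tcp_pos"]))
E
```

```text
pegtop (np.float64(-0.09357167341320978), np.float64(-0.010110284968120272))
edge- (np.float64(-0.05722500234272857), np.float64(-0.11418847310106064))
edge- (np.float64(-0.05636739528782848), np.float64(0.01636938559952151))
edge+ (np.float64(0.05612965968559132), np.float64(-0.11441896250357785))
edge+ (np.float64(0.0582073951862038), np.float64(0.06907893680883397))
[0.50457027 0.03509757 0.23097412] (np.float64(-0.06115765327977799), np.float64(-0.009918829442089395))
```

```bash
python3 -m jog '0 0 0 0.12 0;0 0 0 0.12 0;0 0 0 0.109 0;0 0 0 0 0;0 0 0.02 0 0;0 0 0.02 0 0;0 0 0.02 0 0;0 0 0 0 0'
python3 - <<'E'
from h import *
import cv2
p=np.load("p.npy");st=manip.read_state();d=st["tcp_pos"][:2]-p[:2];w=p[2];print(st["tcp_pos"],d@[np.cos(w),np.sin(w)],d@[-np.sin(w),np.cos(w)])
g=lambda n:(255*(manip.read_camera(n)[:,:,::-1]/255.)**.5).astype('uint8')
c=manip.calibration("wrist");print(np.array(c["view"]).round(4).tolist())
w=g("wrist");s=g("scene");cv2.imwrite("pics/s2.png",s)
b=cv2.resize(s[130:230,220:380],(480,300),interpolation=2);c=cv2.resize(w[170:330,230:486],(480,300),interpolation=2)
cv2.imwrite("pics/m3.png",np.vstack([b,c]))
E
```

```text
time: 3.75
tcp_pos: [0.487, 0.0334, 0.1274]
orientation: [-179.9, 0.0, -83.2]
force: [0.2, 0.5, -0.7]
finger_gap: 0.0001
finger_force: 0.1
[0.48695346 0.03338696 0.12735461] -0.07885254318518045 -0.009508093654041113
[[-0.993, -0.1178, -0.0014, 0.4882], [-0.1119, 0.9399, 0.3227, 0.0149], [-0.0367, 0.3206, -0.9465, 0.2896], [0.0, 0.0, 0.0, 1.0]]
```

View pics/m3.png

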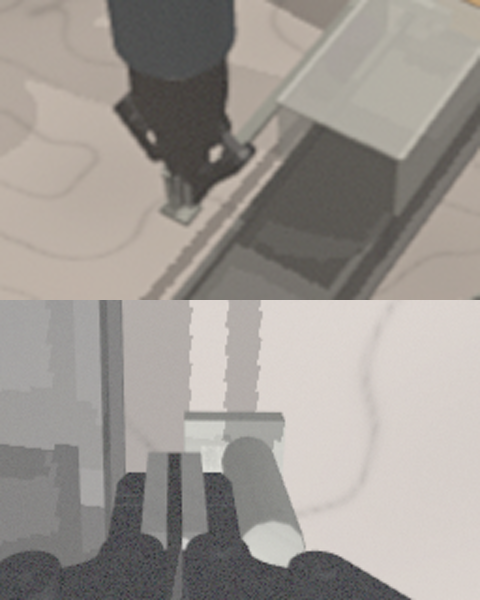

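```bash
python3 - <<'E'
from h import *
p=np.load("p.npy");c=manip.calibration("wrist");V=np.array(c["view"]);K=c["K"]
d=V[:3,:3].T@np.linalg.solve(K,[375.6,300.7,1]);o=-V[:3,:3].T@V[:3,3];P=o+d*(.152-o[2])/d[2]
e=P[:2]-p[:2];w=p[2];print(e@[np.cos(w),np.sin(w)],e@[-np.sin(w),np.cos(w)])
for y in(.1,.05,0,-.05,-.1,-.15,-.23): print(y,[proj("scene",run(p,x,y,.056)).round(1).tolist() for x in(-.025,.025)])
E
```

```text
-0.10033453083735415 -0.008677169437327645
0.1 [[323.7, 177.2], [340.1, 184.9]]
0.05 [[313.5, 190.1], [330.1, 198.2]]
0 [[302.7, 203.7], [319.6, 212.2]]
-0.05 [[291.5, 217.9], [308.6, 227.0]]
-0.1 [[279.6, 232.9], [297.0, 242.4]]
-0.15 [[267.2, 248.7], [284.8, 258.8]]
-0.23 [[245.8, 275.7], [263.8, 286.8]]
```

Finger in contact with the peg (peg x ≈ −100 mm, TCP x ≈ −79 mm). Now draw the bolt and swing straight onto the deck ahead of the trolley.

```bash
cat > look.py <<'E'
from h import *
import cv2,sys
p=np.load("p.npy");w=p[2]
s=manip.read_state();d=s["tcp_pos"][:2]-p[:2];vy=d@[-np.sin(w),np.cos(w)]
y=vy+.02*A;hh=s["tcp_pos"][2]-.07-y*A
print("t",s["time"],"tcp x %.4f y %.4f h %.4f"%(d@[np.cos(w),np.sin(w)],y,hh),s["force"].round(1))
im=manip.read_camera("scene");cv2.imwrite(f"pics/L{s['time']:.2f}.png",(255*(im[:,:,::-1]/255.)**.5).astype('uint8'))
f=im.astype(float);m=(f[...,0]>1.3*f[...,2]+8)&(f[...,0]>45)
# pixels -> run coords on plane 56 mm above deck by a homography
g=[(-.05,.3),(.05,.3),(-.05,-.25),(.05,-.25)]
H,_=cv2.findHomography(np.array([proj("scene",run(p,a,b,.056)) for a,b in g]),np.array(g))
v,u=np.nonzero(m);q=cv2.perspectiveTransform(np.c_[u,v][None].astype(float),H)[0]
for lo,hi in((-.03,.0),(0,.03),(.03,.06)):
    k=(q[:,0]>lo)&(q[:,0]<hi)&(q[:,1]>-.3)&(q[:,1]<.45);z=np.sort(q[k,1]);print((lo,hi),k.sum(),z[[2,5,10]].round(3) if k.sum()>10 else z)
E
python3 -m jog '0 0 0.06 0 0;0 0 0.05 0 0;0 0.03 -0.19 0 0;0 0.03 -0.19 0.04 0;0 0.03 0 0.06 0;0 0 0 0.04 0'; python3 look.py
```

```text
time: 4.6
tcp_pos: [0.5697, 0.0155, 0.0828]
orientation: [179.8, -0.0, -83.3]
force: [-0.7, 0.4, -0.6]
finger_gap: -0.0001
finger_force: 0.0
t 4.6 tcp x 0.0011 y -0.0360 h 0.0150 [-0.7  0.4 -0.6]
(-0.03, 0.0) 101 [0.325 0.328 0.334]
(0, 0.03) 183 [0.323 0.324 0.326]
(0.03, 0.06) 53 [0.279 0.322 0.329]
```

```bash
ls pics; python3 -c "
import cv2,glob,numpy as np
a=cv2.imread('pics/s2.png')[80:260,230:450];b=cv2.imread(glob.glob('pics/L4.6*')[0])[80:260,230:450]
cv2.imwrite('pics/m4.png',cv2.resize(np.hstack([a,b]),None,fx=1.8,fy=1.8,interpolation=2))"
```

```text
L4.60.png
m1.png
m2.png
m3.png
s2.png
scene0.png
top0.png
```

View pics/m4.png

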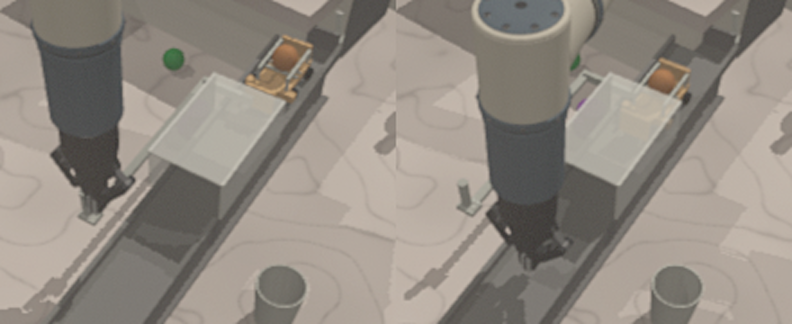

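Left (before) and right (now): the bolt is drawn and the trolley is rolling. The ball in the scene image has gone from (389,111) to (378,123). I now track the ball.

```bash
cat >> look.py <<'E'
H2,_=cv2.findHomography(np.array([proj("scene",run(p,a,b,.052)) for a,b in g]),np.array(g))
tr=lambda u,v:cv2.perspectiveTransform(np.array([[[u,v]]],float),H2)[0,0].round(4)
f=f+1;b=(f[...,0]/f[...,1]>1.45)&(f[...,0]>40);b[:,450:]=0;b[:,:230]=0;b[280:]=0
n,_,st,ce=cv2.connectedComponentsWithStats(b.astype('uint8'))
for i in range(1,n):
    if st[i,4]>8: print("red",st[i].tolist(),tr(*ce[i]))
E
python3 -m jog '0 0 0 0 0;0 0 0 0 0;0 0 0 0 0'; python3 look.py; python3 -c "
import cv2
for f,(u,v) in(('s2',(389,111)),('L4.60',(378,123)),('L4.60',(372,138))): print(cv2.imread(f'pics/{f}.png')[v-1:v+2,u,::-1].tolist())
"
```

```text
time: 5.03
tcp_pos: [0.571, 0.0164, 0.0856]
orientation: [-179.9, 0.0, -83.2]
force: [0.1, -0.1, 0.6]
finger_gap: 0.0001
finger_force: 0.0
t 5.025 tcp x 0.0025 y -0.0352 h 0.0177 [ 0.1 -0.1  0.6]
(-0.03, 0.0) 0 []
(0, 0.03) 1 [0.28060491]
(0.03, 0.06) 0 []
[[145, 107, 76], [141, 103, 78], [132, 100, 76]]
[[165, 120, 85], [153, 112, 82], [148, 110, 79]]
[[186, 177, 162], [186, 178, 162], [186, 177, 162]]
```

```bash
cat > diff.py <<'E'
from h import *
import cv2,glob
p=np.load("p.npy");g=[(-.05,.3),(.05,.3),(-.05,-.25),(.05,-.25)]
H,_=cv2.findHomography(np.array([proj("scene",run(p,a,b,.056)) for a,b in g]),np.array(g))
r=lambda f:(lambda a:a[...,2]/(a[...,0]+1))(cv2.GaussianBlur(cv2.imread(f).astype(float),(3,3),0))
B=r("pics/s2.png")
v,u=np.mgrid[0:400,0:640];q=cv2.perspectiveTransform(np.dstack([u,v]).reshape(1,-1,2).astype(float),H)[0].reshape(400,640,2)
for f in sorted(glob.glob("pics/L*.png")):
    D=r(f)-B; print(f,end=" ")
    for y in np.arange(.42,-.02,-.02):
        k=(abs(q[...,0])<.03)&(abs(q[...,1]-y)<.01); print("%.2f:%.2f"%(y,np.median(D[k])),end=" ")
    print()
E
python3 diff.py
```

```text
pics/L4.60.png 0.42:-0.68 0.40:-0.20 0.38:0.20 0.36:0.26 0.34:0.12 0.32:-0.02 0.30:0.01 0.28:0.05 0.26:0.06 0.24:0.04 0.22:0.00 0.20:-0.00 0.18:-0.00 0.16:-0.00 0.14:-0.00 0.12:-0.00 0.10:-0.00 0.08:-0.01 0.06:-0.01 0.04:-0.00 0.02:-0.00 -0.00:0.00 
pics/L5.03.png 0.42:-0.69 0.40:-0.51 0.38:-0.16 0.36:-0.46 0.34:-0.48 0.32:-0.05 0.30:0.02 0.28:0.06 0.26:0.05 0.24:0.03 0.22:0.04 0.20:0.04 0.18:0.04 0.16:0.04 0.14:0.00 0.12:-0.00 0.10:-0.00 0.08:-0.00 0.06:-0.01 0.04:-0.00 0.02:0.00 -0.00:0.01
```

```bash
cat > diff.py <<'E'
from h import *
import cv2,glob
from scipy.optimize import least_squares
p=np.load("p.npy");g=[(-.05,.3),(.05,.3),(-.05,-.25),(.05,-.25)]
H,_=cv2.findHomography(np.array([proj("scene",run(p,a,b,.056)) for a,b in g]),np.array(g))
r=lambda f:(lambda a:a[...,2]/(a[...,0]+1))(cv2.GaussianBlur(cv2.imread(f).astype(float),(3,3),0))
B=r("pics/s2.png");T=[];Y=[]
v,u=np.mgrid[0:400,0:640];q=cv2.perspectiveTransform(np.dstack([u,v]).reshape(1,-1,2).astype(float),H)[0].reshape(400,640,2)
for f in sorted(glob.glob("pics/L*.png")):
    D=r(f)-B; ys=np.arange(.3,.0,-.004)
    d=np.array([np.median(D[(q[...,0]<.024)&(q[...,0]>-.02)&(abs(q[...,1]-y)<.004)]) for y in ys])
    out=ys<.105
    k=max([y for y,e in zip(ys,d) if e>(.02 if y>.1 else .1)],key=lambda y:-y,default=9)-.002
    print(f,"nose %.3f"%k,[ "%.3f:%.2f"%a for a in zip(ys,d) if abs(a[0]-k)<.016]);T.append(float(f[6:-4]));Y.append(.33-k)
T=np.array(T);Y=np.array(Y)
m=lambda P,t:.588*P[0]*(t-P[1]-P[0]*(1-np.exp(-(t-P[1])/P[0])))
s=least_squares(lambda P:m(P,T)-Y,[.4,3.95]).x;print("tau,t0",s,"v",.588*s[0]*(1-np.exp(-(T[-1]-s[1])/s[0])))
for t in T[-1]+np.arange(.05,1.3,.125): print("%.3f nose %.3f"%(t,.33-m(s,t)),end="; ")
E
python3 diff.py
```

```text
pics/L4.60.png nose 0.222 ['0.236:0.04', '0.232:0.05', '0.228:0.05', '0.224:0.03', '0.220:0.01', '0.216:0.00', '0.212:-0.00', '0.208:-0.00']
pics/L5.03.png nose 0.142 ['0.156:0.04', '0.152:0.04', '0.148:0.04', '0.144:0.03', '0.140:0.01', '0.136:0.00', '0.132:0.00', '0.128:0.00']
tau,t0 [0.32990304 3.73749974] v 0.19012574884712363
5.080 nose 0.132; 5.205 nose 0.109; 5.330 nose 0.085; 5.455 nose 0.060; 5.580 nose 0.036; 5.705 nose 0.012; 5.830 nose -0.012; 5.955 nose -0.036; 6.080 nose -0.060; 6.205 nose -0.085;
```

```bash
python3 -m jog '0 0 0 0 0;0 0 0 0 0' >/dev/null; python3 look.py; python3 diff.py
```

```text
t 5.325 tcp x 0.0022 y -0.0355 h 0.0168 [-0.5 -0.2  0.4]
(-0.03, 0.0) 72 [0.085 0.088 0.092]
(0, 0.03) 150 [0.08  0.081 0.083]
(0.03, 0.06) 40 [0.081 0.083 0.085]
pics/L4.60.png nose 0.222 ['0.236:0.04', '0.232:0.05', '0.228:0.05', '0.224:0.03', '0.220:0.01', '0.216:0.00', '0.212:-0.00', '0.208:-0.00']
pics/L5.03.png nose 0.142 ['0.156:0.04', '0.152:0.04', '0.148:0.04', '0.144:0.03', '0.140:0.01', '0.136:0.00', '0.132:0.00', '0.128:0.00']
pics/L5.33.png nose 0.082 ['0.096:0.42', '0.092:0.42', '0.088:0.41', '0.084:0.31', '0.080:0.09', '0.076:0.00', '0.072:-0.00', '0.068:-0.00']
tau,t0 [0.33693436 3.74692694] v 0.1963126942149603
5.380 nose 0.073; 5.505 nose 0.048; 5.630 nose 0.023; 5.755 nose -0.001; 5.880 nose -0.026; 6.005 nose -0.051; 6.130 nose -0.075; 6.255 nose -0.100; 6.380 nose -0.125; 6.505 nose -0.150;
```

```bash
python3 - <<'E'
from h import *
import cv2
p=np.load("p.npy");g=[(-.05,.3),(.05,.3),(-.05,-.25),(.05,-.25)]
H,_=cv2.findHomography(np.array([proj("scene",run(p,a,b,.056)) for a,b in g]),np.array(g))
for f in("s2","L5.33"):
    im=cv2.imread(f"pics/{f}.png").astype(float);k=im[...,2]/(im[...,0]+1)>1.3
    v,u=np.nonzero(k);q=cv2.perspectiveTransform(np.c_[u,v][None].astype(float),H)[0]
    for lo,hi in((-.02,0),(0,.02)):
        z=np.sort(q[(q[:,0]>lo)&(q[:,0]<hi)&(q[:,1]>0)&(q[:,1]<.45),1]);print(f,lo,z[[2,5,10]].round(3),z.size)
h0=[proj("scene",run(p,0,.33,h)) for h in(.011,.056)];print(h0)
for h in h0: print(cv2.perspectiveTransform(np.array([[h]]),H))
a=cv2.imread('pics/s2.png')[90:150,350:430];b=cv2.imread('pics/L5.33.png')[140:230,280:400]
cv2.imwrite('pics/m5.png',np.hstack([cv2.resize(a,(400,300),interpolation=2),cv2.resize(b,(400,300),interpolation=2)]))
E
```

```text
s2 -0.02 [0.327 0.328 0.331] 128
s2 0 [0.326 0.328 0.331] 188
L5.33 -0.02 [0.085 0.088 0.092] 66
L5.33 0 [0.081 0.082 0.084] 96
[array([371.55398772, 138.84220014]), array([372.87194547, 127.70243835])]
[[[0.01755175 0.2882678 ]]]
[[[-1.38182096e-08  3.30000000e-01]]]
```

View pics/m5.png

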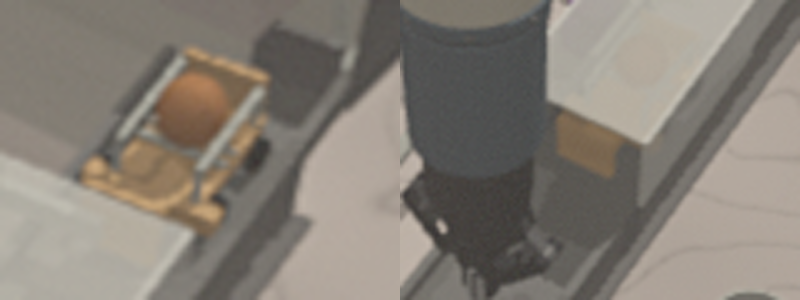

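```bash
python3 - <<'E'
from h import *
p=np.load("p.npy")
for y in(.09,.1,.11,.12,.13): print(y,*[proj("scene",run(p,x,y,h)).round(1) for x,h in((-.025,.056),(.025,.056),(-.025,.011),(.025,.011))])
E
```

```text
0.09 [321.7 179.7] [338.2 187.5] [322.  190.2] [337.9 197.9]
0.1 [323.7 177.2] [340.1 184.9] [323.9 187.7] [339.8 195.3]
0.11 [325.7 174.7] [342.1 182.3] [325.8 185.2] [341.7 192.7]
0.12 [327.6 172.2] [344.  179.7] [327.7 182.8] [343.6 190.2]
0.13 [329.6 169.7] [345.9 177.2] [329.6 180.3] [345.4 187.7]
```

```bash
python3 -m jog '0 -0.08 0 -0.005 0;0 0 0 0 0' >/dev/null; python3 look.py; python3 - <<'E'
from h import *
import cv2,glob
f=sorted(glob.glob('pics/L*'))[-1];a=cv2.imread(f)[150:240,270:390]
a=cv2.resize(a,(800,600),interpolation=2)
p=np.load("p.npy")
for y,c in((.07,(0,0,255)),(.05,(0,255,0)),(.03,(255,0,0))):
    P=np.array([(proj("scene",run(p,x,y,h))-[270,150]+.5)*600/90 for x,h in((-.025,.056),(.025,.056),(.025,.011),(-.025,.011))])
    cv2.polylines(a,[P.astype(int)],True,c,1)
cv2.imwrite('pics/m6.png',a)
E
```

```text
t 5.625 tcp x 0.0024 y -0.0106 h 0.0168 [-0.8  0.2  0.4]
(-0.03, 0.0) 52 [0.077 0.081 0.086]
(0, 0.03) 256 [0.039 0.041 0.044]
(0.03, 0.06) 149 [0.04  0.045 0.056]
red [331, 135, 4, 5, 10] [-0.0838  0.2422]
red [332, 175, 13, 8, 41] [0.0074 0.1167]
```

View pics/m6.png

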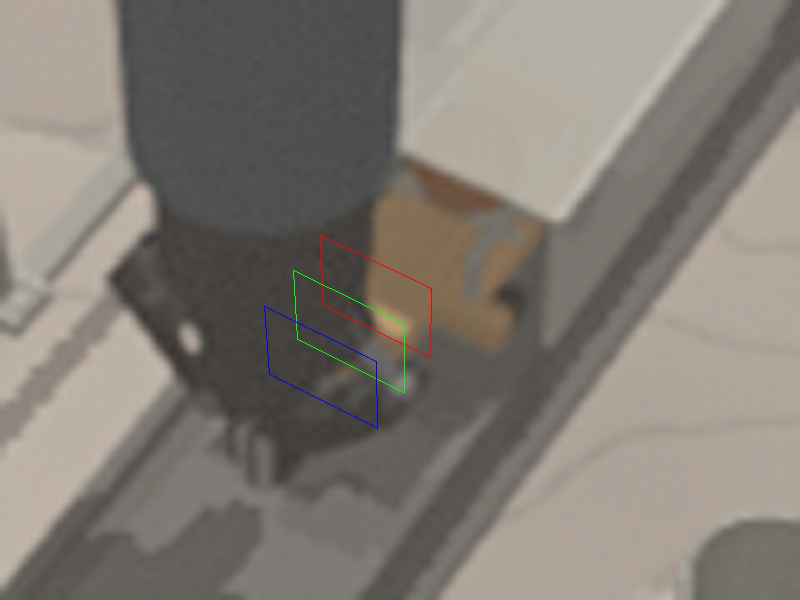

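Nose top-right corner at crop (408,318) lies on the y=+50 mm outline, matching the prediction, and it rolls at ~0.20 m/s. Now run ahead of it slightly slower and brake smoothly.

```bash
python3 -m jog '0 0.033 0 0.002 0;0 0.075 0 0.0045 0;0 0.071 0 0.0045 0;0 0.067 0 0.004 0;0 0.062 0 0.004 0;0 0.058 0 0.0035 0;0 0.053 0 0.003 0;0 0.045 0 0.003 0'; python3 -m jog '0 0.035 0 0.002 0;0 0.025 0 0.0015 0;0 0.015 0 0.001 0;0 0.005 0 0 0;0 0 0 0 0'; python3 look.py;python3 - <<'E'
from h import *
import cv2,glob
f=sorted(glob.glob('pics/L*'))[-1];a=cv2.imread(f)[180:300,220:380]
a=cv2.resize(a,(800,600),interpolation=2)
p=np.load("p.npy")
for y,c in((-.14,(0,0,255)),(-.16,(0,255,0)),(-.18,(255,0,0))):
    P=np.array([(proj("scene",run(p,x,y,h))-[220,180]+.5)*5 for x,h in((-.025,.056),(.025,.056),(.025,.011),(-.025,.011))])
    cv2.polylines(a,[P.astype(int)],True,c,1)
cv2.imwrite('pics/m7.png',a)
E
```

```text
time: 6.68
tcp_pos: [0.5845, -0.0993, 0.0775]
orientation: [-180.0, -0.0, -83.2]
force: [-0.6, 0.2, -0.1]
finger_gap: 0.0
finger_force: 0.0
time: 7.3
tcp_pos: [0.5872, -0.122, 0.0762]
orientation: [180.0, 0.0, -83.2]
force: [-0.3, -0.2, -0.5]
finger_gap: 0.0001
finger_force: 0.0
t 7.3 tcp x 0.0021 y -0.1746 h 0.0167 [-0.3 -0.2 -0.5]
(-0.03, 0.0) 220 [-0.113 -0.109 -0.106]
(0, 0.03) 483 [-0.158 -0.142 -0.139]
(0.03, 0.06) 253 [-0.174 -0.139 -0.137]
red [298, 212, 11, 6, 17] [-0.0077 -0.0254]
red [285, 219, 27, 29, 320] [ 0.0027 -0.072 ]
red [310, 218, 6, 4, 14] [ 0.0199 -0.026 ]
red [308, 230, 8, 8, 21] [ 0.038  -0.0607]
red [293, 241, 5, 5, 11] [ 0.0201 -0.1021]
red [298, 244, 8, 9, 26] [ 0.0387 -0.1047]
red [286, 248, 8, 9, 18] [ 0.0222 -0.1314]
red [299, 254, 4, 7, 13] [ 0.051  -0.1252]
```

View pics/m7.png

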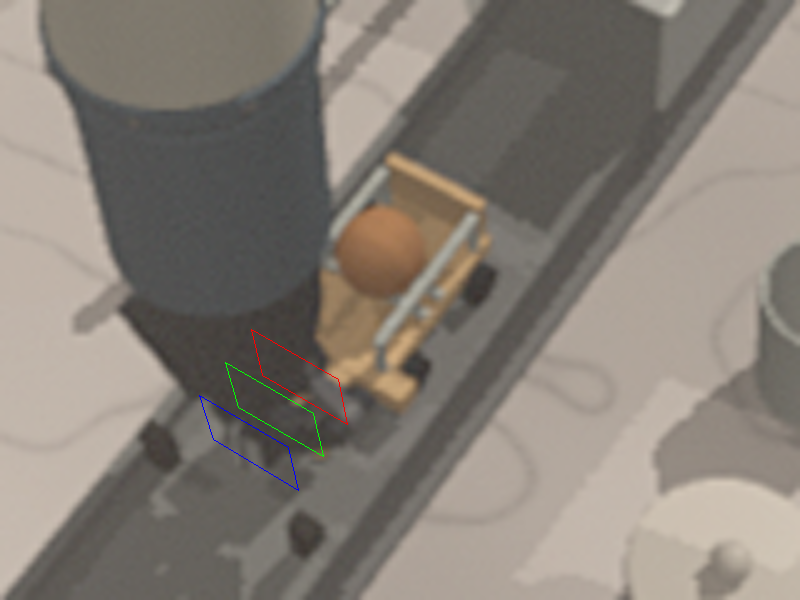

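Trolley caught: ball in its cradle at scene (298,233), y ≈ −72 mm, so the nose is at ≈ −162 mm. Hold still.

```bash
python3 -m jog '0 0 0 0 0;0 0 0 0 0;0 0 0 0 0;0 0 0 0 0;0 0 0 0 0;0 0 0 0 0;0 0 0 0 0;0 0 0 0 0' >/dev/null;python3 -m jog '0 0 0 0 0;0 0 0 0 0;0 0 0 0 0' >/dev/null; python3 look.py|grep -E "tcp|285"
```

```text
t 8.725 tcp x 0.0021 y -0.1747 h 0.0167 [ 0.5 -0.7  0.1]
red [285, 241, 12, 14, 38] [ 0.0162 -0.1152]
```

```bash
python3 look.py|grep -E "tcp|red"
```

```text
t 8.775 tcp x 0.0021 y -0.1747 h 0.0167 [ 0.3 -0.7 -0.3]
red [284, 221, 28, 24, 309] [ 0.0022 -0.0716]
red [308, 230, 6, 9, 20] [ 0.038  -0.0622]
red [293, 241, 5, 5, 12] [ 0.0202 -0.1015]
red [298, 244, 8, 12, 29] [ 0.0397 -0.1074]
red [284, 246, 8, 4, 14] [ 0.0128 -0.1207]
red [297, 257, 6, 4, 12] [ 0.0523 -0.1298]
```

```bash
python3 -m jog '0 0.008 0 0.0005 0;0 0.016 0 0.001 0;0 0.02 0 0.0012 0;0 0.02 0 0.0012 0;0 0.02 0 0.0012 0;0 0.02 0 0.0012 0;0 0.02 0 0.0012 0;0 0.02 0 0.0012 0' |head -2; python3 -m jog '0 0.02 0 0.0012 0;0 0.018 0 0.001 0;0 0.015 0 0.001 0;0 0.012 0 0.001 0;0 0.012 0 0.001 0;0 0.012 0 0.001 0;0 0.012 0 0.001 0;0 0.012 0 0.001 0'; python3 look.py|grep -E "tcp|red"
```

```text
time: 9.82
tcp_pos: [0.5924, -0.1654, 0.0735]
time: 10.82
tcp_pos: [0.5963, -0.1989, 0.071]
orientation: [180.0, 0.0, -83.2]
force: [-0.2, 0.6, -0.4]
finger_gap: -0.0001
finger_force: 0.0
t 10.825 tcp x 0.0019 y -0.2520 h 0.0162 [-0.2  0.6 -0.4]
red [281, 232, 19, 12, 42] [ 0.0021 -0.0977]
red [262, 242, 29, 30, 366] [ 0.0021 -0.1477]
red [290, 244, 5, 5, 10] [ 0.0193 -0.1114]
red [291, 251, 6, 10, 22] [ 0.0373 -0.1304]
red [280, 267, 9, 10, 33] [ 0.0383 -0.173 ]
red [261, 268, 4, 7, 10] [-0.0003 -0.2012]
red [264, 275, 7, 4, 11] [ 0.0145 -0.2059]
```

```bash
python3 -m jog '0 0.012 0 0.001 0;0 0.012 0 0.001 0;0 0.012 0 0.001 0;0 0.012 0 0.001 0;0 0.012 0 0.001 0;0 0 0 0 0' |head -2;  python3 look.py|grep -E "tcp|red"; python3 - <<'E'
import cv2,glob
f=sorted(glob.glob('pics/L*'),key=lambda s:float(s[6:-4]))[-1];a=cv2.imread(f)[200:320,200:360]
cv2.imwrite('pics/m8.png',cv2.resize(a,(800,600),interpolation=2))
E
```

```text
time: 11.62
tcp_pos: [0.5984, -0.2169, 0.0695]
t 11.625 tcp x 0.0018 y -0.2701 h 0.0157 [-0.7  0.3 -0.2]
red [281, 232, 19, 12, 35] [ 0.0019 -0.0975]
red [268, 243, 28, 31, 363] [ 0.0036 -0.1462]
red [291, 251, 9, 8, 24] [ 0.0376 -0.128 ]
red [262, 260, 6, 8, 16] [-0.0103 -0.1804]
red [278, 266, 11, 14, 39] [ 0.0394 -0.1777]
red [265, 275, 7, 3, 10] [ 0.0173 -0.2038]
```

View pics/m8.png

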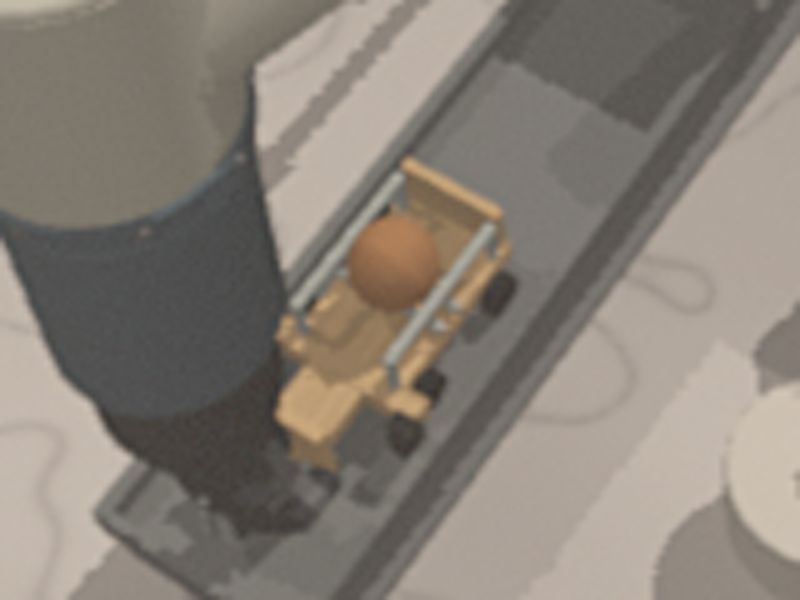

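Trolley rests on the stops with the ball in its cradle, and the fingers are clear of the nose. Lift straight away.

```bash
python3 -m jog '0 0.01 0 -0.03 0;0 0 0 -0.08 0;0 0 0 -0.12 0;0 0 0 -0.12 0;0 0 0 -0.12 0;0 0 0 -0.05 0;0 0 0 0 0;0 0 0 0 0' |head -2;  python3 look.py|grep -E "tcp|red"|head -3; python3 -c "
from workcell import manip
print(manip.hand_in())"
```

```text
time: 12.68
tcp_pos: [0.5982, -0.2192, 0.2239]
t 12.675 tcp x 0.0013 y -0.2724 h 0.1703 [-1.   0.3  0.5]
red [281, 232, 11, 8, 24] [-0.0106 -0.098 ]
red [293, 240, 7, 4, 12] [ 0.0208 -0.0974]
the job is handed in; nothing more can be done
None
```

I handed the job in at about 12.7 s: bolt drawn, trolley caught, held still for over a second and eased onto the end stops with the ball in its cradle as last seen in the camera, but the hand-in gave no verdict.

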